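Hang a sample board on the rail and slide it to the red mark

TASK

Lift the sample board by its blue grip out of the slotted stand, hook both brass hooks over the rail in the open bay at the rack's right end, and slide it along the rail under the tray until its middle is at the red mark, within a centimetre. Let go and leave it hanging still and straight; do not drop it, bang against the rack or disturb the jar, the tape roll or the brush.

Things in the scene. Friction and masses are not known exactly. Their poses are not given: they have to be found in the camera images.
- grip (a point): centre of the blue grip of the loose sample board (hanger, 0.11 to 0.21 kg): a flat block 40 mm (x) by 14 mm (y: pinch it across this, both sides are free) by 28 mm high, standing out in front (-x) of the board. Hanger's axes: x from grip to board, y across the board (along the rail when hung), z up. Nothing but the hooks, their crossbar and a thin neck within 60 mm ahead of the grip
- seat (a point): hanger's point midway between its two brass hooks that lies on the rail's axis when hung; 60 mm ahead (+x) of and 30 mm above the grip centre, same axes. Hooks 10 mm wide at y = -27 and +27 mm open downwards: inner gap 22 mm (x, -11 to +11), tops 11 mm above this point, free tips on the +x side ending 14 mm below it; under the tips 31 mm clear to the board's top
- hanger: the whole sample board; origin and axes coincide with seat. The board: 8 mm plywood, 90 mm wide (y), 100 mm high, mid-plane at x = +10 mm, from 47 to 147 mm below the origin
- stand: fixed wooden stand holding the board upright at the start: 100 (x) by 130 (y) by 52 mm high, with a slot 10 mm wide along y, 40 mm deep, open at the top and ends; the board stands to the bottom of it, leaning up to about 3 degrees. Origin at the centre of the underside, x as the hanger's x at the start
- rack: fixed rack. Origin on the table under the rail's middle; x away from the robot, y along the rail (to the robot's left), z up. Round steel rail 12 mm thick, axis 240 mm up, from y = -200 to 200 mm, between an 18 mm post at y = -204 (252 mm high) and a plywood gable at y = 208. Open above (the bay) from the post to y = -50; a tray covers the rest. Thin post behind at x = 95, y = -40 mm
- tray (a point): middle of the tray's lower front edge (rack axes): plywood tray over the rail with underside 22 mm above the rail's axis, 50 mm in front of the rail to 105 mm behind; front lip up to 325 mm above the table. Too low to lift a hook over the rail there, and in the way of an upright gripper: the tool must lean back towards the robot, 35 degrees from vertical is enough
- bay (a point): point on the rail's axis in the middle of the open bay; axes as rack
- mark (a point): the red mark: point on the rail's axis at the middle of a 10 mm wide red band on the rail; red tags 12 mm wide show it on the tray's lip and rear edge as well. Axes as rack. 160 to 230 mm to the left (+y) of bay
- jar_mid (a point): loose amber jar, 60 mm across, 80 mm high, stands on the table; this point is at its centre. Leave alone
- tape_mid (a point): loose cardboard tape roll lying flat, 80 mm across, 30 mm high; this point is at its centre. Leave alone
- brush: loose brush 180 mm long lying on the table, origin under its middle, x along it. Leave alone

How it is judged:
By the outcome, as a careful person would: the job done as asked, in the order asked, and still so for the second after the job is handed in, with the robot touching nothing.
It also fails if it takes over 54 s, if anything falls off the work surface, if the arm or the gripper's body presses on something with over 40 N, if the wrist force passes 120 N, or if a joint passes its speed limit or range.

ROBOT

A 6-joint arm with a two-finger parallel gripper is mounted at the origin on the work surface. World frame = base frame: x ahead of the robot, y to its left, z up, the work surface at z = 0. Lengths are in m, angles in rad, forces in N, time in s.
With the tool pointing down it reaches from about 0.3 to 0.775 m from the base axis. Payload 14.6 kg.
Tool frame: the origin (TCP) lies midway between the tips of the shut fingers; the grasp point (between the pads) lies 19 mm behind it (ctrl.tcp_to_grasp is the z of the grasp point in the tool frame, in m); z points along the fingers, y is the line along which they close (so a half turn about z gives the same grasp; the last joint's range is limited). The gripper opens to 94 mm and grips with 3 to 60 N. Pads are 16 mm wide; open, the fingers measure 119 mm over their backs; the gripper's body (75 mm by 177 mm) begins 78 mm behind the grasp point.
Start: joints at [-1.384, 0.3, 1.521, -0, 1.321, -0.067], TCP at [0.138, -0.532, 0.205] pointing down, gripper open.
Joint ranges: [-3.03, 3.03], [-0.79, 2.21], [0.23, 2.52], [-1.04, 4.18], [0, 3.07], [-2.55, 2.55]. Speed limits (rad/s): [2.22, 2.22, 2.57, 3.14, 3.14, 3.14].

INTERFACE

Orientations are given as [roll, pitch, yaw] about the fixed x, y, z axes, in that order (R = Rz(yaw) Ry(pitch) Rx(roll)).
In Python, from station import monitor, camera, ctrl gives the robot as it stands.
- The arm moves only by the tool apply_moves, never from a script. Its argument "plan" is one flat list of numbers, 4 for each row, row after row: the shift along the tool's x, y, z in mm, then the turn about the tool's z in rad. In form: [dx, dy, dz, spin, dx, dy, dz, spin, ...]. A call has 1 to 20 rows; each row shifts and turns the commanded pose from where the row before left it, along the tool's axes as they then stand; what a row does not reach is not made up. A row lasts 1/10 s, in which the tool goes at most 50 mm and 8.59 degrees, less where a joint would pass 70% of its speed; a pose out of reach is approached as far as the arm can. A call is refused whole if a number of a shift passes 50 or a number of a turn 0.15, either way. A call with a gripper value outside its range is refused whole. "hand" is the gripper command: -1 is shut, 1 is fully open, values between are in proportion, set as the call begins (left out, the last holds). The fingers move at their own pace and stop on an object; "squeeze" is the grip in N (left out, the last holds). Time passes only in rows, so rows that do not move let the fingers close. It gives the time, the measured TCP pose, the force, the opening and the grip force at its end, in the units of the state.
- monitor.get_obs(): the state, without advancing time (a new reading comes with each control period).
- camera(name): name is "scene" or "top"; returns a dict with "image" (384x512x3 uint8, red, green, blue), "range_z" (384x512 float32, m along the optical axis (not along the pixel's ray), 0 where there is no reading), "mtx" (3x3 intrinsics, pixels), "rvec" (rotation vector, rad) and "tvec" (3), from world to camera coordinates, as OpenCV has them. Camera axes: x right, y down, z forward; pixel columns grow to the right and rows downward; lengths in m; the calibration is good to about 2 mm. A picture is of the moment at which its call begins.
- ctrl.hand_in(): hands the job in; it is judged then, once.
The state is a dict: "time_s": time; "qpos": joint angles; "joint_vel": joint speeds; "tau": joint torques, N m; "ee_pos": TCP position; "eef_rot": TCP orientation; "force": force on the tool from outside, world axes, zero at the start; "moment": the same for the moment, N m; "grip_width": finger opening in m; "grip_force": force on a finger pad.
Only numpy, scipy, OpenCV 4.12 (cv2) and the standard library are available. Lean on these libraries where they do the work, as an engineer would, in place of code of your own. Each camera call takes 0.05 s, during which the arm holds its last target. There are 200 camera calls.

## Working session

There is one attempt and no reset: what is moved stays moved. The work goes in short steps, Python scripts to look and compute and a tool call to move; the robot and the scene stay as the last step left them, time stands still between calls to the robot, and variables do not carry over. Pictures are saved under pics/ and viewed, at most 10 in all, crops included, and the job is handed in when it is done.

Besides the shell and the picture viewer there is one more tool, called after ">>>" as name(argument=value, ...) on one line, values as JSON. apply_moves: Moves the arm, as the interface text tells. Its arguments: {"type":"object","properties":{"plan":{"type":"array","items":{"type":"number"}},"hand":{"type":"number"},"squeeze":{"type":"number"}},"required":["plan"]}

```bash
ls; mkdir -p pics; cat > h.py <<'E'
import numpy as np, cv2
from station import monitor, camera, ctrl
def grab(n):
    c=camera(n); c['R']=cv2.Rodrigues(np.array(c['rvec'],float))[0]; c['t']=np.array(c['tvec'],float).reshape(3); return c
def cloud(c):
    z=c['range_z']; v,u=np.indices(z.shape); K=c['mtx']
    P=np.stack([(u-K[0,2])/K[0,0]*z,(v-K[1,2])/K[1,1]*z,z],-1)
    W=(P-c['t'])@c['R']; W[z<=0]=np.nan; return W
def ray_plane(c,u,v,zw):
    d=c['R'].T@np.linalg.inv(c['mtx'])@np.array([u,v,1.]); o=-c['R'].T@c['t']
    return o+d*(zw-o[2])/d[2]
E
python3 - <<'E'
from h import *
print(monitor.get_obs())
for n in('scene','top'):
    c=grab(n); cv2.imwrite(f'pics/{n}0.png',c['image'][...,::-1]); np.savez(f'{n}0.npz',**c)
    print(n,-c['R'].T@c['t'],c['R'][2],c['mtx'].tolist())
E
```

```text
pics
{'time_s': 0.0, 'qpos': array([-1.38359927e+00,  3.00470905e-01,  1.52161976e+00, -6.68281984e-06,
        1.32072074e+00, -6.66171007e-02]), 'joint_vel': array([-7.73836238e-05,  1.82747849e-03,  9.27109256e-05, -4.82555563e-05,
        1.12224629e-03, -1.17156423e-03]), 'tau': array([-3.38889868e-04, -5.31804729e+01, -3.52741456e+01,  7.06728618e-02,
        2.43513932e-02, -9.86362625e-05]), 'ee_pos': array([ 0.13803692, -0.5321017 ,  0.20487009]), 'eef_rot': array([-3.14037617e+00, -7.46710534e-05,  2.53815769e-01]), 'force': array([ 0.47055863, -0.23960452, -0.1434535 ]), 'moment': array([-0.01351283,  0.01102543, -0.0187197 ]), 'grip_force': 0.0, 'grip_width': 0.0941604902687309}
scene [1.05501694 0.12331237 0.76310136] [-0.6436897  -0.15696348 -0.74901671] [[351.29525596959286, 0.0, 258.8458831899341], [0.0, 351.29525596959286, 188.6958728946053], [0.0, 0.0, 1.0]]
top [0.49963249 0.03715642 1.3626589 ] [ 5.09173637e-02  7.64952107e-04 -9.98702577e-01] [[498.4311141647769, 0.0, 259.6196703797572], [0.0, 498.4311141647769, 190.30891252088645], [0.0, 0.0, 1.0]]
```

View pics/scene0.png

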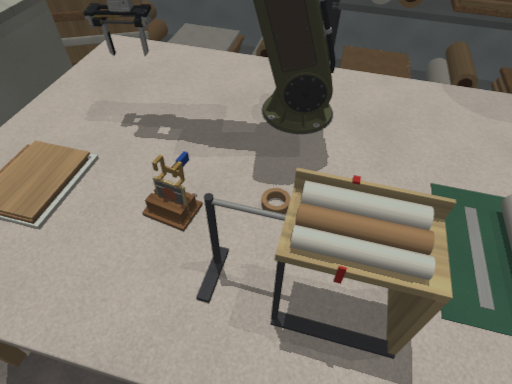

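View pics/top0.png

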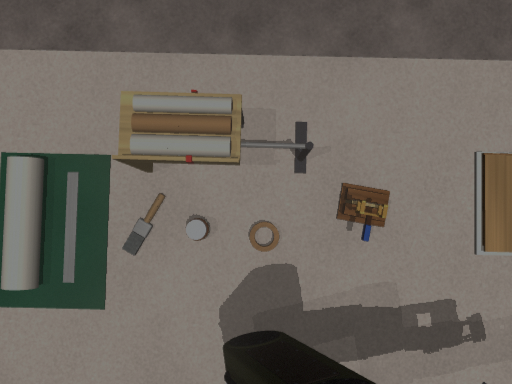

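The scene view shows the stand at about (172,205) with the blue grip at (181,160), the bare rail from (213,203) to (285,217), and red tags at (356,181) and (340,275). In the top view the stand is at (363,205), the grip at (367,232) and the hooks at (354,203) and (384,210). The rail runs from (242,143) to (300,147), with tags at (194,92) and (189,158), the jar at (196,229), the tape at (264,236) and the brush at (145,225).

```bash
python3 - <<'E'
from h import *
np.set_printoptions(precision=4,suppress=True)
for n in('scene','top'):
    c=dict(np.load(n+'0.npz')); W=cloud(c); hsv=cv2.cvtColor(c['image'],cv2.COLOR_RGB2HSV); H,S,V=[hsv[...,i].astype(int) for i in range(3)]
    print('==',n)
    def comp(name,m,mn=8):
        k,l,st,ce=cv2.connectedComponentsWithStats(m.astype(np.uint8))
        for i in range(1,k):
            if st[i,4]>=mn:
                p=W[l==i]; p=p[~np.isnan(p[:,0])]
                if len(p): print(name,ce[i],st[i].tolist(),'med',np.median(p,0),'lo',np.percentile(p,3,0),'hi',np.percentile(p,97,0))
    comp('red',((H<5)|(H>174))&(S>190)&(V>80))
    comp('blue',(H>105)&(H<130)&(S>150)&(V>50))
    sub=(W[...,2]>0.12)
    X,Y=W[...,0],W[...,1]
    gold=(H>15)&(H<30)&(S>120)&(V>110)&(Y<-0.1)&(X>0.3)
    comp('gold',gold,5)
    # raised things
    comp('steel',(S<60)&(W[...,2]>0.2)&(W[...,2]<0.27)&(X>0.4)&(Y<0.12),10)
    comp('post',(V<70)&(W[...,2]>0.235)&(X>0.45)&(Y<0),5)
    comp('tray',(W[...,2]>0.3)&(H>12)&(H<30)&(X>0.4)&(Y>-0.1),40)
E
```

```text
== scene
blue [183.1139 157.8354] [177, 152, 11, 14, 79] med [ 0.4645 -0.2228  0.1373] lo [ 0.45   -0.2314  0.1182] hi [ 0.4812 -0.2195  0.142 ]
gold [156.9545 159.1364] [153, 156, 9, 7, 22] med [ 0.5196 -0.2625  0.1704] lo [ 0.5065 -0.2659  0.1683] hi [ 0.5325 -0.2587  0.172 ]
gold [175.3056 165.6389] [169, 162, 12, 8, 36] med [ 0.5271 -0.2109  0.1699] lo [ 0.5112 -0.2374  0.1393] hi [ 0.5407 -0.2051  0.172 ]
gold [177.2 170.4] [176, 170, 3, 2, 5] med [ 0.5124 -0.2182  0.1367] lo [ 0.5103 -0.223   0.1338] hi [ 0.5149 -0.217   0.1376]
gold [160.3158 175.8421] [157, 173, 7, 6, 19] med [ 0.5227 -0.265   0.1139] lo [ 0.5109 -0.2684  0.1108] hi [ 0.5314 -0.2596  0.1157]
gold [178.5294 182.5882] [176, 180, 6, 6, 17] med [ 0.5317 -0.2108  0.1134] lo [ 0.5224 -0.2144  0.1121] hi [ 0.541  -0.2069  0.1155]
steel [236.6185 207.6125] [203, 193, 83, 28, 671] med [ 0.6647 -0.021   0.2442] lo [ 0.6564 -0.0773  0.2084] hi [0.6692 0.0721 0.2523]
steel [279.4651 269.0078] [275, 260, 10, 18, 129] med [0.7621 0.0916 0.2292] lo [0.7575 0.0845 0.2022] hi [0.7637 0.0976 0.2543]
post [208.4588 199.5059] [2
[... 1898 characters left out ...]
 lo [ 0.6541 -0.0485  0.241 ] hi [ 0.6546 -0.04    0.2443]
tray [182.3688 104.4533] [132, 95, 100, 19, 911] med [0.7261 0.2062 0.3104] lo [0.7187 0.1071 0.3013] hi [0.7522 0.3077 0.3162]
tray [180.7202 123.4367] [131, 113, 101, 22, 1848] med [0.6902 0.2085 0.3169] lo [0.6742 0.1081 0.3042] hi [0.7105 0.3073 0.3224]
tray [180.2604 145.5528] [130, 134, 101, 23, 1060] med [0.6339 0.2089 0.3165] lo [0.6249 0.1071 0.3045] hi [0.6669 0.3077 0.3231]
tray [148.373  158.1108] [112, 155, 74, 7, 370] med [0.6146 0.2727 0.3244] lo [0.6116 0.1999 0.3038] hi [0.6196 0.3447 0.3283]
tray [215.0335 160.0167] [192, 157, 47, 7, 239] med [0.6139 0.1326 0.3245] lo [0.6108 0.0867 0.302 ] hi [0.6189 0.1786 0.3282]
```

```bash
python3 - <<'E'
from h import *
np.set_printoptions(precision=4,suppress=True)
for n in('scene','top'):
    c=dict(np.load(n+'0.npz')); W=cloud(c); hsv=cv2.cvtColor(c['image'],cv2.COLOR_RGB2HSV); H,S,V=[hsv[...,i].astype(int) for i in range(3)]
    print('==',n); X,Y,Z=W[...,0],W[...,1],W[...,2]
    m=((H<6)|(H>172))&(S>140)&(V>60)&(X>0.55)
    k,l,st,ce=cv2.connectedComponentsWithStats(m.astype(np.uint8))
    for i in range(1,k):
        if st[i,4]>5:
            p=W[l==i]; print('red',ce[i],st[i].tolist(),np.nanmedian(p,0),np.nanmin(p,0),np.nanmax(p,0))
            print(ray_plane(c,*ce[i],0.32))
    # rail centreline: fit near top
    m=(S<60)&(Z>0.236)&(Z<0.251)&(Y>-0.05)&(Y<0.075)&(X>.6)&(X<.7)
    f=np.polyfit(Y[m],X[m],1); print('rail x(y)',f,np.polyval(f,[0,.2]),m.sum())
    # lip front edge fit
    m=(Z>0.318)&(Z<0.33)&(X<0.625)&(X>.6)&(H>12)&(H<30); f=np.polyfit(Y[m],X[m],1); print('lip',f,np.nanmin(Y[m]),np.nanmax(Y[m]))
    # stand top edge
    m=(Z>0.04)&(Z<0.056)&(abs(X-.52)<.1)&(abs(Y+.236)<.1)
    r=cv2.minAreaRect(np.stack([X[m],Y[m]],1).astype(np.float32)); print('stand',r)
    m=(H>105)&(H<130)&(S>130)&(V>40)&(X>.4)&(Y<-.1)&(Z>.125); r=cv2.minAreaRect(np.stack([X[m],Y[m]],1).astype(np.float32)); print('grip',r)
    i=np.argsort(X[m]); zz=Z[m][i]; print('grip z front/back',np.median(zz[:20]),np.median(zz[-20:]),Z[m].max())
E
```

```text
== scene
red [356.0784 179.6863] [353, 176, 7, 8, 51] [0.6195 0.1859 0.3306] [0.6096 0.1806 0.3248] [0.6244 0.1917 0.3329]
[0.6083 0.1875 0.32  ]
red [339.775  273.9417] [334, 266, 13, 17, 120] [0.7704 0.1853 0.2752] [0.7599 0.1796 0.2485] [0.7718 0.1931 0.2936]
[0.7968 0.1796 0.32  ]
rail x(y) [0.0061 0.6633] [0.6633 0.6645] 415
lip [0.0054 0.6165] 0.0818034385965407 0.3479518165733514
stand ((0.5380319356918335, -0.24459461867809296), (0.11215976625680923, 0.07150333374738693), 82.26028442382812)
grip ((0.4654051959514618, -0.22577574849128723), (0.010449242778122425, 0.03431675210595131), 80.58202362060547)
grip z front/back 0.1387801051962472 0.14072548129824278 0.14268219024391832
== top
red [193.5  90.5] [191, 90, 6, 2, 10] [0.768  0.1862 0.2928] [0.7659 0.1812 0.2881] [0.7692 0.1919 0.2963]
[0.761  0.1826 0.32  ]
red [188.5 158.5] [186, 156, 6, 6, 36] [0.615  0.1872 0.3311] [0.6095 0.1817 0.3263] [0.6208 0.1928 0.3351]
[0.6163 0.1889 0.32  ]
rail x(y) [0.0066 0.6597] [0.6597 0.661 ] 293
lip [0.0054 0.6141] 0.08448831496243317 0.3489261636217358
stand ((0.5365485548973083, -0.24226334691047668), (0.11040917038917542, 0.07034049183130264), 81.15789031982422)
grip ((0.4647667706012726, -0.2261224389076233), (0.01325257308781147, 0.03690214082598686), 80.53770446777344)
grip z front/back 0.14097956682223522 0.14115124365984166 0.14608016618388506
```

>>> apply_moves(plan=[0,0,0,0.14,0,0,0,0.14,0,0,0,0.139,15,-20,0,0,30,-38,0,0,35,-45,0,0,35,-45,0,0,35,-45,0,0,35,-45,0,0,30,-40,0,0,27,-36,0,0,20,-26,0,0,10,-15,0,0,0,0,0,0], hand=1, squeeze=45)

```text
time_s: 1.5
ee_pos: [0.4452, -0.2444, 0.2051]
eef_rot: [-3.141, 0.001, -0.162]
force: [0.4, -0.6, 0.7]
grip_width: 0.0939
grip_force: 0.0
```

```bash
cat >> h.py <<'E'
from scipy.spatial.transform import Rotation as Ro
np.set_printoptions(precision=4,suppress=True)
def tool_shift(target):
    o=monitor.get_obs(); R=Ro.from_euler('xyz',o['eef_rot']).as_matrix()
    print('t',o['time_s'],'pos',o['ee_pos'],'rot',o['eef_rot'],'q',o['qpos'],'F',o['force'],'w',o['grip_width'],o['grip_force'])
    print('tool axes x',R[:,0],'y',R[:,1],'z',R[:,2])
    d=R.T@(np.array(target)-o['ee_pos'])*1000; print('tool shift mm',d); return d
def comp(c,W,name,m,mn=8):
    k,l,st,ce=cv2.connectedComponentsWithStats(m.astype(np.uint8))
    for i in range(1,k):
        if st[i,4]>=mn:
            p=W[l==i]; p=p[~np.isnan(p[:,0])]
            if len(p): print(name,ce[i],st[i,4],'med',np.median(p,0),'lo',np.percentile(p,3,0),'hi',np.percentile(p,97,0))
E
python3 -c "
from h import *
tool_shift([.465,-.226,.109])"
```

```text
t 1.5 pos [ 0.4452 -0.2444  0.2051] rot [-3.1412  0.0006 -0.1624] q [-0.5743  0.2066  1.6387  0.0002  1.297   1.1589] F [ 0.4499 -0.6059  0.6903] w 0.09386033608457664 0.0
tool axes x [ 0.9868 -0.1617 -0.0006] y [-0.1617 -0.9868 -0.0004] z [-0.0005  0.0005 -1.    ]
tool shift mm [ 16.6613 -21.2938  96.0741]
```

>>> apply_moves(plan=[9,-12,0,0,8,-9,0,0,0,0,20,0,0,0,30,0,0,0,26,0,0,0,14,0,0,0,6,0,0,0,0,0])

```text
time_s: 2.3
ee_pos: [0.4643, -0.228, 0.1091]
eef_rot: [-3.141, 0.001, -0.166]
force: [-0.4, -0.5, -0.4]
grip_width: 0.094
grip_force: 0.0
```

```bash
python3 -c "
from h import *
tool_shift([.465,-.226,.109])
c=grab('top'); cv2.imwrite('pics/a.png',cv2.resize(c['image'][150:280,300:430,::-1],None,fx=4,fy=4))"
```

```text
t 2.3 pos [ 0.4643 -0.228   0.1091] rot [-3.1413  0.0009 -0.1656] q [-0.5273  0.3313  1.7186  0.      1.0926  1.2091] F [-0.3622 -0.474  -0.3808] w 0.0939908370907071 0.0
tool axes x [ 0.9863 -0.1649 -0.0009] y [-0.1649 -0.9863 -0.0003] z [-0.0008  0.0005 -1.    ]
tool shift mm [ 0.3486 -2.1109  0.0987]
```

View pics/a.png

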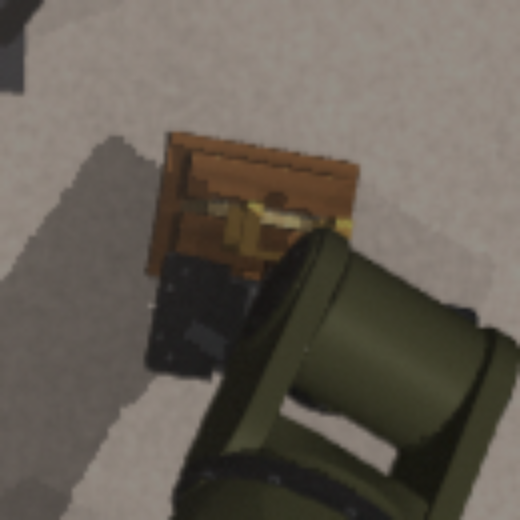

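The crop shows the gripper over the grip, with the hooks (around 250,220) clear ahead of the body. I'll correct 2 mm, close, and lift a little.

>>> apply_moves(plan=[0,-2,0,0,0,0,0,0,0,0,0,0,0,0,0,0,0,0,0,0,0,0,0,0,0,0,0,0,0,0,0,0], hand=-1, squeeze=45)

```text
time_s: 3.15
ee_pos: [0.4647, -0.226, 0.1094]
eef_rot: [-3.142, 0.0, -0.165]
force: [0.5, -0.5, -0.9]
grip_width: 0.0332
grip_force: 0.0
```

>>> apply_moves(plan=[0,0,0,0,0,0,0,0,0,0,0,0,0,0,0,0,0,0,0,0])

```text
time_s: 3.65
ee_pos: [0.4648, -0.2261, 0.1095]
eef_rot: [3.142, -0.0, -0.165]
force: [1.2, -0.2, -1.4]
grip_width: 0.0139
grip_force: 45.0
```

>>> apply_moves(plan=[0,0,-5,0,0,0,-10,0,0,0,-15,0,0,0,-15,0,0,0,-20,0,0,0,-20,0,0,0,-20,0,0,0,-12,0,0,0,-5,0,0,0,0,0,0,0,0,0])

```text
time_s: 4.75
ee_pos: [0.4644, -0.2259, 0.2306]
eef_rot: [-3.141, 0.001, -0.165]
force: [-0.2, 0.9, -2.5]
grip_width: 0.0136
grip_force: 45.0
```

```bash
cat > look.py <<'E'
from h import *
import sys
tag=sys.argv[1]; cx0,cx1,cy0,cy1=[float(a) for a in sys.argv[2:6]]
tool_shift(monitor.get_obs()['ee_pos'])
for n in('scene','top'):
    c=grab(n); W=cloud(c); hsv=cv2.cvtColor(c['image'],cv2.COLOR_RGB2HSV); H,S,V=[hsv[...,i].astype(int) for i in range(3)]
    X,Y,Z=W[...,0],W[...,1],W[...,2]; r=(X>cx0)&(X<cx1)&(Y>cy0)&(Y<cy1)
    comp(c,W,n+' blue',r&(H>105)&(H<130)&(S>130)&(V>40),8)
    comp(c,W,n+' gold',r&(H>15)&(H<30)&(S>110)&(V>70)&(Z>.1),5)
    np.savez(f'{tag}_{n}.npz',**c)
    cv2.imwrite(f'pics/{tag}_{n}.png',c['image'][...,::-1])
E
python3 look.py b .4 .62 -.35 -.1
```

```text
t 4.75 pos [ 0.4644 -0.2259  0.2306] rot [-3.1412  0.0013 -0.1652] q [-0.5236  0.2064  1.5787 -0.0001  1.3579  1.2124] F [-0.2473  0.9194 -2.5091] w 0.013618672767305526 44.995742440223694
tool axes x [ 0.9864 -0.1645 -0.0013] y [-0.1645 -0.9864 -0.0004] z [-0.0012  0.0006 -1.    ]
tool shift mm [0. 0. 0.]
scene blue [172.4706 118.7059] 17 med [ 0.4716 -0.2276  0.262 ] lo [ 0.4626 -0.232   0.2605] hi [ 0.4769 -0.2225  0.2632]
scene gold [155.4545  83.5455] 11 med [ 0.4791 -0.2465  0.3551] lo [ 0.4767 -0.2545  0.3527] hi [ 0.4822 -0.2372  0.3566]
scene gold [160.4433 131.2947] 397 med [ 0.5179 -0.219   0.2644] lo [ 0.5068 -0.2657  0.2334] hi [ 0.5433 -0.204   0.2916]
top gold [372.374  205.9618] 131 med [ 0.5271 -0.2091  0.2873] lo [ 0.5111 -0.23    0.2317] hi [ 0.5409 -0.2029  0.2937]
top gold [399.7 204.6] 10 med [ 0.5306 -0.2643  0.2912] lo [ 0.5274 -0.2665  0.2896] hi [ 0.5332 -0.26    0.2931]
top gold [391.5 205. ] 10 med [ 0.5306 -0.2615  0.2345] lo [ 0.5283 -0.2644  0.2308] hi [ 0.533  -0.258   0.2364]
```

```bash
python3 - <<'E'
import numpy as np
y=-0.006; R=np.array([[np.cos(y),np.sin(y)],[np.sin(y),-np.cos(y)]])
print(R@np.array([530-464.4,-12+225.9]))
E
```

```text
[  64.3154269  -214.28974745]
```

>>> apply_moves(plan=[0,0,3,-0.04,0,0,3,-0.08,0,0,2,-0.039,5,-16,0,0,8,-26,0,0,10,-33,0,0,11,-36,0,0,11,-36,0,0,9,-30,0,0,6,-20,0,0,3,-12,0,0,1,-5,0,0,0,0,0,0,0,0,0,0])

```text
time_s: 6.25
ee_pos: [0.5299, -0.0132, 0.2234]
eef_rot: [3.141, 0.0, -0.007]
force: [-0.1, -1.2, -2.0]
grip_width: 0.0141
grip_force: 45.0
```

```bash
python3 look.py c .45 .64 -.1 .08
```

```text
t 6.25 pos [ 0.5299 -0.0132  0.2234] rot [ 3.1415  0.0002 -0.0069] q [-0.094   0.2417  1.5526 -0.0002  1.3475  1.4838] F [-0.1265 -1.2247 -1.9505] w 0.014055928559376823 44.995660185813904
tool axes x [ 1.     -0.0069 -0.0002] y [-0.0069 -1.      0.0001] z [-0.0002 -0.0001 -1.    ]
tool shift mm [0. 0. 0.]
scene blue [254.8077 158.859 ] 78 med [ 0.5394 -0.0139  0.254 ] lo [ 0.5167 -0.0196  0.2354] hi [ 0.5494 -0.0075  0.2559]
scene gold [239.85 110.35] 20 med [ 0.5149 -0.0513  0.3519] lo [ 0.5116 -0.0567  0.3487] hi [ 0.5165 -0.0444  0.3535]
scene gold [245.1765 123.9412] 17 med [ 0.5474 -0.0307  0.3474] lo [ 0.5466 -0.0396  0.3462] hi [ 0.5484 -0.0219  0.3492]
scene gold [247.5198 174.2907] 454 med [ 0.5822 -0.0187  0.2503] lo [ 0.5765 -0.0439  0.2267] hi [0.6055 0.0171 0.2845]
top gold [270.9524 172.0952] 42 med [0.5949 0.0142 0.2833] lo [0.5861 0.0097 0.2799] hi [0.6036 0.0186 0.2876]
top gold [295.2131 173.7049] 61 med [ 0.5941 -0.0381  0.283 ] lo [ 0.5811 -0.0445  0.2273] hi [ 0.6027 -0.0349  0.2877]
```

>>> apply_moves(plan=[4,0,2,0,8,0,0,0,10,0,0,0,10,0,0,0,10,0,0,0,10,0,0,0,9,0,0,0,6,0,0,0,3,0,0,0,1,0,0,0,0,0,0,0])

```text
time_s: 7.45
ee_pos: [0.601, -0.0129, 0.2215]
eef_rot: [3.142, 0.0, -0.006]
force: [0.4, -0.3, -1.3]
grip_width: 0.0134
grip_force: 45.0
```

```bash
python3 look.py d .5 .72 -.1 .08; python3 -c "
import cv2,numpy as np
a=cv2.imread('pics/d_scene.png')[120:280,170:330]; b=cv2.imread('pics/d_top.png')[90:250,200:360]
cv2.imwrite('pics/d.png',cv2.resize(np.hstack([a,b]),None,fx=2.5,fy=2.5))"
```

```text
t 7.45 pos [ 0.601  -0.0129  0.2215] rot [ 3.1416  0.0001 -0.0062] q [-0.0824  0.4039  1.3441 -0.      1.3936  1.4946] F [ 0.4349 -0.3133 -1.3308] w 0.013377840409596786 44.99572813510895
tool axes x [ 1.     -0.0062 -0.0001] y [-0.0062 -1.      0.    ] z [-0.0001 -0.     -1.    ]
tool shift mm [0. 0. 0.]
scene blue [245.6129 183.7849] 93 med [ 0.6107 -0.0129  0.2519] lo [ 0.5901 -0.0188  0.235 ] hi [ 0.6201 -0.007   0.2541]
scene gold [228.     133.6957] 23 med [ 0.5857 -0.0518  0.3499] lo [ 0.5827 -0.0571  0.3462] hi [ 0.5877 -0.0455  0.3509]
scene gold [233.5294 149.2353] 17 med [ 0.6182 -0.0308  0.3452] lo [ 0.6169 -0.0401  0.3427] hi [ 0.6193 -0.02    0.347 ]
scene gold [237.2805 197.8883] 385 med [ 0.6511 -0.0172  0.2661] lo [ 0.6464 -0.0436  0.2383] hi [0.6764 0.0176 0.2828]
scene gold [223.3429 211.4286] 35 med [ 0.6692 -0.0399  0.2258] lo [ 0.6596 -0.0447  0.2236] hi [ 0.676  -0.0365  0.2277]
scene gold [250.2286 217.5714] 35 med [0.6695 0.0138 0.226 ] lo [0.6591 0.0096 0.2236] hi [0.6756 0.0173 0.2271]
top gold [296.6667 137.6667] 9 med [ 0.671  -0.0408  0.2823] lo [ 0.6693 -0.0433  0.2793] hi [ 0.6735 -0.0366  0.2844]
```

View pics/d.png

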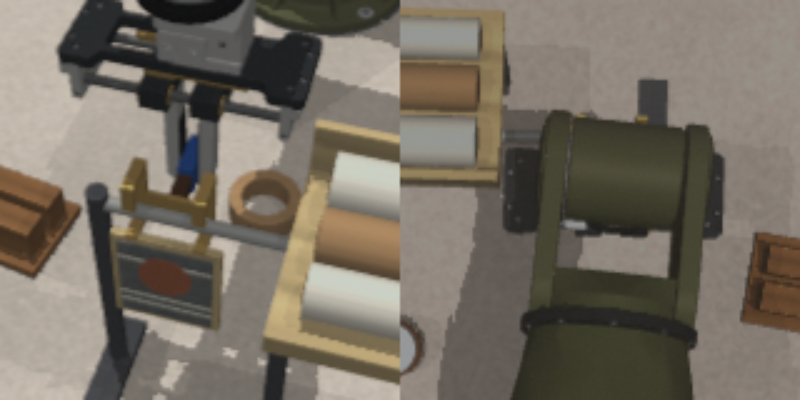

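The hooks are above the rail, at (130–210,190) in the left half. The board hangs below it, and in the right half the gripper body sits just right of the tray's side. I'll lower it now.

>>> apply_moves(plan=[0,0,4,0,0,0,6,0,0,0,6,0,0,0,6,0,0,0,4,0,0,0,2,0,0,0,0,0])

```text
time_s: 8.25
ee_pos: [0.601, -0.0129, 0.1932]
eef_rot: [-3.142, 0.0, -0.006]
force: [0.3, -0.2, -1.5]
grip_width: 0.0136
grip_force: 45.0
```

>>> apply_moves(plan=[0,0,1,0,0,0,1,0,0,0,0,0,0,0,0,0])

```text
time_s: 8.65
ee_pos: [0.601, -0.0129, 0.1915]
eef_rot: [-3.142, -0.0, -0.006]
force: [0.6, 0.8, -1.4]
grip_width: 0.0136
grip_force: 45.0
```

>>> apply_moves(plan=[0,0,0.5,0,0,0,0.5,0,0,0,0,0,0,0,0,0])

```text
time_s: 9.05
ee_pos: [0.6011, -0.0129, 0.1907]
eef_rot: [-3.142, -0.001, -0.006]
force: [0.1, -0.9, 1.5]
grip_width: 0.0139
grip_force: 45.0
```

```bash
python3 look.py e .5 .72 -.1 .08
```

```text
t 9.05 pos [ 0.6011 -0.0129  0.1907] rot [-3.1416 -0.0005 -0.0062] q [-0.0824  0.4256  1.3856  0.0001  1.33    1.4946] F [ 0.1478 -0.8734  1.4665] w 0.013910704325589199 44.99640226364136
tool axes x [ 1.     -0.0062  0.0005] y [-0.0062 -1.     -0.    ] z [ 0.0005  0.     -1.    ]
tool shift mm [0. 0. 0.]
scene blue [245.7303 193.7079] 89 med [ 0.6104 -0.0132  0.2213] lo [ 0.588  -0.0194  0.2025] hi [ 0.6208 -0.007   0.2234]
scene gold [228.9048 146.2857] 21 med [ 0.5857 -0.0509  0.319 ] lo [ 0.5834 -0.0576  0.3155] hi [ 0.5871 -0.0455  0.3209]
scene gold [234.0769 161.9231] 13 med [ 0.6186 -0.0311  0.3143] lo [ 0.6176 -0.0401  0.3128] hi [ 0.6193 -0.0223  0.3163]
scene gold [237.1667 212.0354] 396 med [ 0.6608 -0.023   0.2297] lo [ 0.6476 -0.0436  0.1936] hi [0.6765 0.0174 0.2524]
top gold [271.7143 138.4286] 7 med [0.6742 0.0129 0.2513] lo [0.6719 0.0106 0.2488] hi [0.6748 0.0169 0.2534]
top gold [295.5 140. ] 12 med [ 0.6712 -0.04    0.2506] lo [ 0.6682 -0.0434  0.2485] hi [ 0.6739 -0.0364  0.2561]
```

>>> apply_moves(plan=[0,0,0,0,0,0,0,0,0,0,0,0,0,0,0,0,0,0,0,0,0,0,0,0], hand=-0.3)

```text
time_s: 9.75
ee_pos: [0.601, -0.0129, 0.1904]
eef_rot: [-3.142, 0.0, -0.006]
force: [-0.3, 0.5, -0.1]
grip_width: 0.0328
grip_force: 0.0
```

```bash
python3 look.py f .5 .72 -.1 .08
```

```text
t 9.75 pos [ 0.601  -0.0129  0.1904] rot [-3.1416  0.     -0.0062] q [-0.0824  0.4258  1.3858  0.      1.33    1.4946] F [-0.2631  0.5123 -0.0935] w 0.03284155047774467 0.0
tool axes x [ 1.     -0.0062 -0.    ] y [-0.0062 -1.     -0.    ] z [-0.  0. -1.]
tool shift mm [0. 0. 0.]
scene blue [247.1161 192.4375] 112 med [ 0.6043 -0.0104  0.2221] lo [ 0.5855 -0.0174  0.2031] hi [ 0.6199 -0.0069  0.2245]
scene gold [229. 161.] 11 med [ 0.6182 -0.0404  0.3142] lo [ 0.6171 -0.0501  0.3124] hi [ 0.6195 -0.0316  0.315 ]
scene gold [237.3598 211.9444] 378 med [ 0.6607 -0.022   0.2303] lo [ 0.6476 -0.0439  0.1938] hi [0.6763 0.0175 0.252 ]
top gold [271.8333 138.3333] 6 med [0.674  0.0129 0.2525] lo [0.6721 0.0106 0.2496] hi [0.6746 0.0171 0.2541]
top gold [295.5 140. ] 12 med [ 0.6711 -0.0399  0.2517] lo [ 0.6687 -0.0432  0.248 ] hi [ 0.6736 -0.0365  0.2551]
```

>>> apply_moves(plan=[0,0,-10,0,0,0,-20,0,0,0,-30,0,0,0,-40,0,0,0,-40,0,0,0,-40,0,0,0,-30,0,30,0,-10,0,40,0,0,0,40,0,0,0,40,0,0,0,40,0,0,0])

```text
time_s: 11.05
ee_pos: [0.7437, -0.0136, 0.3944]
eef_rot: [-3.142, -0.015, -0.006]
force: [-6.4, 0.3, 13.3]
grip_width: 0.0331
grip_force: 0.0
```

```bash
python3 -c "
from h import *
tool_shift([.6,0,.4])"
```

```text
t 11.05 pos [ 0.7437 -0.0136  0.3944] rot [-3.1416 -0.0145 -0.0063] q [-0.0679  0.8627  0.234   0.001   2.0304  1.5097] F [-6.4228  0.2755 13.2959] w 0.033094966867269475 0.0
tool axes x [ 0.9999 -0.0063  0.0145] y [-0.0063 -1.     -0.    ] z [ 0.0145 -0.     -0.9999]
tool shift mm [-143.7239  -12.7077   -7.6623]
```

>>> apply_moves(plan=[30,0,0,0,30,0,0,0,30,0,0,0,0,0,0,0])

```text
time_s: 11.45
ee_pos: [0.7744, -0.0131, 0.3651]
eef_rot: [3.141, -0.065, -0.006]
force: [-0.5, 0.8, -0.2]
grip_width: 0.0327
grip_force: 0.0
```

```bash
python3 -c "
from h import *
tool_shift([.6,0,.4])"
```

```text
t 11.45 pos [ 0.7744 -0.0131  0.3651] rot [ 3.1408 -0.0649 -0.0061] q [-0.0653  0.902   0.2351  0.0032  1.9396  1.513 ] F [-0.5129  0.8307 -0.2357] w 0.03270740788977623 0.0
tool axes x [ 0.9979 -0.0061  0.0649] y [-0.0062 -1.      0.0008] z [ 0.0649 -0.0012 -0.9979]
tool shift mm [-171.8503  -12.0053  -46.1651]
```

>>> apply_moves(plan=[40,0,-30,0,40,0,-30,0,40,0,-30,0,40,0,-30,0])

```text
time_s: 11.85
ee_pos: [0.7763, -0.0116, 0.4166]
eef_rot: [3.14, -0.177, -0.006]
force: [-0.9, 0.2, -0.6]
grip_width: 0.0326
grip_force: 0.0
```

```bash
python3 -c "
from h import *
tool_shift([.6,0,.4])"
```

```text
t 11.85 pos [ 0.7763 -0.0116  0.4166] rot [ 3.1396 -0.1769 -0.006 ] q [-0.065   0.8378  0.2346  0.0089  1.8925  1.5155] F [-0.8773  0.1506 -0.5752] w 0.032638584916865394 0.0
tool axes x [ 0.9844 -0.0059  0.1759] y [-0.0063 -1.      0.0019] z [ 0.1759 -0.003  -0.9844]
tool shift mm [-176.5618  -10.502   -14.7254]
```

>>> apply_moves(plan=[45,0,-20,0,45,0,-20,0,45,0,-20,0,45,0,-20,0,45,0,-20,0,45,0,-20,0,45,0,-20,0,45,0,-20,0])

```text
time_s: 12.65
ee_pos: [0.8044, -0.0094, 0.4775]
eef_rot: [3.138, -0.4, -0.005]
force: [0.1, 0.5, -0.1]
grip_width: 0.0329
grip_force: 0.0
```

```bash
python3 -c "
from h import *
tool_shift([.6,0,.4])"
```

```text
t 12.65 pos [ 0.8044 -0.0094  0.4775] rot [ 3.138  -0.4    -0.0054] q [-0.0637  0.776   0.2355  0.0194  1.7304  1.5202] F [ 0.095   0.5206 -0.1035] w 0.03293706469658164 0.0
tool axes x [ 0.921  -0.005   0.3895] y [-0.0068 -1.      0.0033] z [ 0.3894 -0.0057 -0.921 ]
tool shift mm [-218.5117   -8.2927   -8.3047]
```

>>> apply_moves(plan=[45,0,-20,0,45,0,-20,0,45,0,-20,0,45,0,-20,0,45,0,-20,0,45,0,-20,0,45,0,-20,0,45,0,-20,0,45,0,-20,0,0,0,0,0])

```text
time_s: 13.65
ee_pos: [0.7899, -0.0072, 0.6017]
eef_rot: [3.136, -0.656, -0.004]
force: [0.1, 0.3, 1.2]
grip_width: 0.0327
grip_force: 0.0
```

```bash
python3 -c "
from h import *
tool_shift([.5,-.013,.3])"; python3 look.py g .5 .72 -.1 .08
```

```text
t 13.65 pos [ 0.7899 -0.0072  0.6017] rot [ 3.136  -0.6559 -0.0039] q [-0.0667  0.6414  0.2348  0.0327  1.6101  1.5223] F [0.0672 0.3086 1.1662] w 0.03267469313299662 0.0
tool axes x [ 0.7925 -0.0031  0.6099] y [-0.0073 -1.      0.0044] z [ 0.6099 -0.008  -0.7925]
tool shift mm [-413.6929    6.5888   62.2993]
t 13.65 pos [ 0.7899 -0.0072  0.6017] rot [ 3.136  -0.6559 -0.0039] q [-0.0667  0.6414  0.2348  0.0327  1.6101  1.5223] F [0.0672 0.3086 1.1662] w 0.03267469313299662 0.0
tool axes x [ 0.7925 -0.0031  0.6099] y [-0.0073 -1.      0.0044] z [ 0.6099 -0.008  -0.7925]
tool shift mm [0. 0. 0.]
scene blue [247.0522 191.6783] 115 med [ 0.6035 -0.011   0.2235] lo [ 0.5859 -0.0177  0.2048] hi [ 0.6199 -0.007   0.2256]
scene gold [237.4294 211.518 ] 361 med [ 0.6602 -0.0232  0.2318] lo [ 0.6474 -0.0439  0.1939] hi [0.6763 0.0175 0.2522]
top gold [271.4242 141.5152] 33 med [0.6655 0.0147 0.2514] lo [0.6586 0.0103 0.248 ] hi [0.6748 0.0174 0.2537]
top gold [295.2308 142.6667] 39 med [ 0.6647 -0.039   0.2511] lo [ 0.5971 -0.0435  0.2482] hi [ 0.6736 -0.012   0.6692]
```

```bash
python3 -c "
from h import *
o=monitor.get_obs(); R=Ro.from_euler('xyz',o['eef_rot']).as_matrix()
A=np.array([.52,-.0127,.48]);B=np.array([.564,-.0127,.259])
print(R.T@(A-o['ee_pos'])*1e3, R.T@(B-A)*1e3)"
```

```text
[-287.3573    6.8603  -69.8924] [-98.9563  -1.2688 202.4427]
```

>>> apply_moves(plan=[-20,1,-5,0,-35,1,-8,0,-42,1,-10,0,-42,1,-10,0,-42,1,-10,0,-42,1,-10,0,-37,1,-9,0,-27,0,-5,0,-10,0,15,0,-15,0,30,0,-18,0,37,0,-18,-1,37,0,-18,0,37,0,-12,0,26,0,-8,0,20,0,0,0,0,0], hand=-0.1)

```text
time_s: 15.35
ee_pos: [0.5918, -0.0127, 0.2667]
eef_rot: [3.137, -0.645, -0.004]
force: [0.3, 1.1, 0.3]
grip_width: 0.0424
grip_force: 0.0
```

```bash
python3 look.py h .53 .72 -.1 .08; python3 -c "
from h import *
tool_shift([.6132,-.0125,.1955])
import cv2,numpy as np
a=cv2.imread('pics/h_scene.png')[120:280,170:330]; b=cv2.imread('pics/h_top.png')[90:250,200:360]
cv2.imwrite('pics/h.png',cv2.resize(np.hstack([a,b]),None,fx=2.5,fy=2.5))"
```

```text
t 15.35 pos [ 0.5918 -0.0127  0.2667] rot [ 3.137  -0.6447 -0.0043] q [-0.1104  0.0205  1.8287  0.0976  0.6523  1.4083] F [0.2763 1.1394 0.269 ] w 0.04242719378900689 0.0
tool axes x [ 0.7992 -0.0034  0.601 ] y [-0.007  -1.      0.0036] z [ 0.601  -0.0071 -0.7992]
tool shift mm [0. 0. 0.]
scene blue [247.0263 191.693 ] 114 med [ 0.6036 -0.011   0.2233] lo [ 0.5854 -0.018   0.2044] hi [ 0.6196 -0.0069  0.2253]
scene gold [241.9286 104.8214] 28 med [ 0.5308 -0.0407  0.3775] lo [ 0.5302 -0.0524  0.3752] hi [ 0.5327 -0.0272  0.3795]
scene gold [256.2727 106.7273] 11 med [ 0.5305 -0.0143  0.3788] lo [ 0.5301 -0.021   0.3764] hi [ 0.5318 -0.0066  0.3794]
scene gold [267.3333 108.5833] 24 med [0.5305 0.0085 0.3783] lo [ 0.53   -0.0026  0.3759] hi [0.5327 0.0169 0.3822]
scene gold [237.7319 211.3887] 373 med [ 0.66   -0.0199  0.2324] lo [ 0.647  -0.0442  0.1937] hi [0.676  0.0175 0.2524]
top blue [281.9878 172.7073] 82 med [ 0.5987 -0.0124  0.2238] lo [ 0.5821 -0.0172  0.2203] hi [ 0.6168 -0.0074  0.2285]
top gold [283.1386 147.1747] 166 med [ 0.6533 -0.0141  0.2497] lo [ 0.644  -0.0437  0.2148] hi [0.6736 0.019  0.2543]
t 15.45 pos [ 0.5926 -0.0128  0.2709] rot [ 3.1363 -0.6505 -0.0039] q [-0.1105  0.0165  1.825   0.0974  0.6542  1.4085] F [-0.4096 -0.2629  0.3758] w 0.04228003663456041 0.0
tool axes x [ 0.7958 -0.0031  0.6056] y [-0.0071 -1.      0.0042] z [ 0.6055 -0.0076 -0.7958]
tool shift mm [-29.2312  -0.7483  72.4854]
```

View pics/h.png

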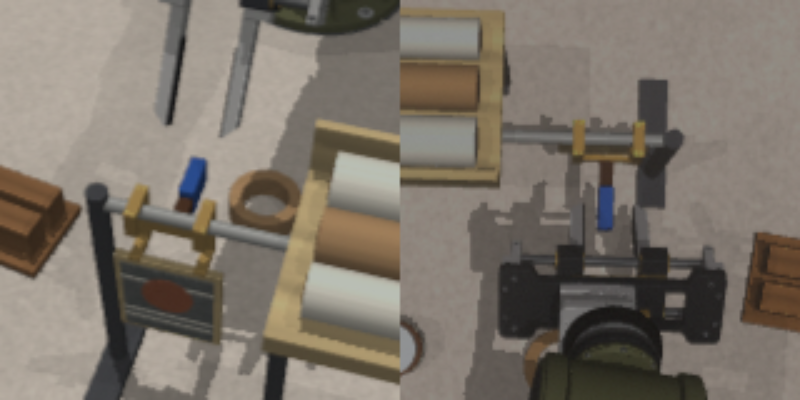

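The image shows the board hanging straight in the bay, the leaned gripper above and in front of the grip, and the fingers straddling it in y (top view, grip at 605,205). Next I shift tool −x, then advance.

>>> apply_moves(plan=[-15,0,0,0,-15,-1,0,0,0,0,10,0,0,0,18,0,0,0,18,0,0,0,14,0,0,0,8,0,0,0,3,0,0,0,0,0])

```text
time_s: 16.35
ee_pos: [0.612, -0.0123, 0.1963]
eef_rot: [3.136, -0.651, -0.004]
force: [0.9, -0.2, -0.6]
grip_width: 0.0424
grip_force: 0.0
```

```bash
python3 -c "
from h import *
tool_shift([.612,-.0124,.1955])"; python3 look.py i .53 .72 -.1 .08
```

```text
t 16.35 pos [ 0.612  -0.0123  0.1963] rot [ 3.1362 -0.6514 -0.0038] q [-0.1045  0.1426  1.8733  0.1208  0.4793  1.3834] F [ 0.8851 -0.2023 -0.5834] w 0.04242498932251356 0.0
tool axes x [ 0.7952 -0.003   0.6063] y [-0.0071 -1.      0.0043] z [ 0.6063 -0.0077 -0.7952]
tool shift mm [-0.5152  0.1413  0.6208]
t 16.35 pos [ 0.612  -0.0123  0.1963] rot [ 3.1362 -0.6514 -0.0038] q [-0.1045  0.1426  1.8733  0.1208  0.4793  1.3834] F [ 0.8851 -0.2023 -0.5834] w 0.04242498932251356 0.0
tool axes x [ 0.7952 -0.003   0.6063] y [-0.0071 -1.      0.0043] z [ 0.6063 -0.0077 -0.7952]
tool shift mm [0. 0. 0.]
scene blue [247.0522 191.6783] 115 med [ 0.6034 -0.0108  0.2232] lo [ 0.5857 -0.0179  0.2046] hi [ 0.6196 -0.007   0.225 ]
scene gold [250.625  141.5893] 112 med [ 0.5492 -0.0215  0.3083] lo [ 0.5461 -0.0513  0.3043] hi [0.5517 0.0177 0.3107]
scene gold [237.7016 211.4215] 382 med [ 0.6598 -0.0193  0.2321] lo [ 0.6469 -0.044   0.1937] hi [0.6762 0.0175 0.2522]
top blue [281.9412 172.9765] 85 med [ 0.5984 -0.0123  0.2242] lo [ 0.5803 -0.0172  0.2203] hi [ 0.617  -0.0074  0.228 ]
top gold [282.9708 147.2222] 171 med [ 0.6532 -0.0139  0.25  ] lo [ 0.6438 -0.0436  0.2148] hi [0.6733 0.0191 0.2543]
```

>>> apply_moves(plan=[0,0,0,0,0,0,0,0,0,0,0,0,0,0,0,0,0,0,0,0,0,0,0,0,0,0,0,0], hand=-1, squeeze=15)

```text
time_s: 17.15
ee_pos: [0.6117, -0.0122, 0.1961]
eef_rot: [3.136, -0.651, -0.004]
force: [-1.8, -0.4, 1.3]
grip_width: 0.0139
grip_force: 15.0
```

```bash
python3 -c "
from h import *
o=monitor.get_obs(); p=o['ee_pos']
tool_shift([p[0]-.0012,p[1]+.199,p[2]])"; python3 look.py j .53 .72 -.1 .08
```

```text
t 17.15 pos [ 0.6117 -0.0122  0.1961] rot [ 3.1363 -0.6513 -0.0039] q [-0.1045  0.1422  1.8742  0.1209  0.4789  1.3833] F [-1.8174 -0.3577  1.2943] w 0.013947902072309813 14.989424049854279
tool axes x [ 0.7953 -0.0031  0.6062] y [-0.0072 -1.      0.0042] z [ 0.6062 -0.0077 -0.7953]
tool shift mm [  -1.5762 -198.9845   -2.2598]
t 17.15 pos [ 0.6117 -0.0122  0.1961] rot [ 3.1363 -0.6513 -0.0039] q [-0.1045  0.1422  1.8742  0.1209  0.4789  1.3833] F [-1.8174 -0.3577  1.2943] w 0.013947902072309813 14.989424049854279
tool axes x [ 0.7953 -0.0031  0.6062] y [-0.0072 -1.      0.0042] z [ 0.6062 -0.0077 -0.7953]
tool shift mm [0. 0. 0.]
scene blue [246.4554 191.5644] 101 med [ 0.6057 -0.0122  0.2236] lo [ 0.5862 -0.0184  0.2138] hi [ 0.62   -0.0063  0.2254]
scene gold [257.1417 142.8917] 120 med [ 0.549  -0.0074  0.3082] lo [ 0.5465 -0.0387  0.3044] hi [0.5516 0.0298 0.3107]
scene gold [237.9284 211.9054] 391 med [ 0.6612 -0.0176  0.2318] lo [ 0.6471 -0.0433  0.1932] hi [0.6763 0.018  0.252 ]
top blue [281.3977 172.0568] 88 med [ 0.6009 -0.0103  0.2235] lo [ 0.5847 -0.017   0.2197] hi [ 0.6167 -0.0053  0.2271]
top gold [275.1263 148.0211] 95 med [0.6496 0.0126 0.2485] lo [ 0.6446 -0.0301  0.2144] hi [0.6728 0.0195 0.2538]
top gold [294.6562 145.4375] 64 med [ 0.6598 -0.0388  0.2507] lo [ 0.6442 -0.0444  0.1874] hi [ 0.6733 -0.0344  0.254 ]
```

>>> apply_moves(plan=[0,-3,0,0,0,-6,0,0,0,-9,0,0,0,-10,0,0,0,-10,-0.2,0,0,-10,0,0,0,-10,0,0,0,-10,0,0,0.2,-10,-0.2,0,0,-10,0,0,0,-7,0,0,0,-4,0,0,0,-1,0,0,0,0,0,0])

```text
time_s: 18.65
ee_pos: [0.6124, 0.0878, 0.1961]
eef_rot: [3.136, -0.651, -0.004]
force: [0.6, 0.4, 2.0]
grip_width: 0.0138
grip_force: 15.0
```

```bash
python3 look.py k .53 .72 -.0 .25; python3 -c "
import cv2,numpy as np
a=cv2.imread('pics/k_scene.png')[120:320,170:370]; b=cv2.imread('pics/k_top.png')[70:270,150:350]
cv2.imwrite('pics/k.png',cv2.resize(np.hstack([a,b]),None,fx=2,fy=2))"
```

```text
t 18.65 pos [0.6124 0.0878 0.1961] rot [ 3.1363 -0.6515 -0.0038] q [ 0.1177  0.1629  1.85   -0.1689  0.4871  1.8171] F [0.6217 0.352  1.9993] w 0.013769587367446113 14.988941699266434
tool axes x [ 0.7952 -0.003   0.6064] y [-0.0069 -1.      0.0042] z [ 0.6063 -0.0075 -0.7952]
tool shift mm [0. 0. 0.]
scene gold [307.5041 152.6341] 123 med [0.5497 0.0926 0.308 ] lo [0.5472 0.0618 0.3047] hi [0.5524 0.1293 0.3108]
scene gold [275.2442 219.8023] 172 med [0.6637 0.0611 0.2392] lo [0.6477 0.0562 0.1931] hi [0.6765 0.0708 0.252 ]
scene gold [316.4 208.8] 5 med [0.6917 0.1301 0.3194] lo [0.6871 0.1284 0.319 ] hi [0.6923 0.1334 0.3207]
scene gold [308.4 209. ] 5 med [0.6955 0.118  0.32  ] lo [0.6918 0.1174 0.3186] hi [0.6975 0.1195 0.321 ]
scene gold [313.8 211.4] 5 med [0.6965 0.1276 0.3197] lo [0.6954 0.1261 0.3186] hi [0.6987 0.129  0.3205]
scene gold [322.  211.8] 5 med [0.6955 0.1403 0.3204] lo [0.6926 0.1383 0.3196] hi [0.6967 0.1419 0.3214]
scene gold [325.8333 212.3333] 6 med [0.6935 0.1465 0.32  ] lo [0.6914 0.1448 0.3187] hi [0.6977 0.1478 0.3214]
scene gold [337.0645 215.3548] 31
[... 1120 characters left out ...]
 [0.6952 0.1044 0.3149] hi [0.6995 0.114  0.3218]
top gold [218.6364 124.2273] 22 med [0.692  0.127  0.3198] lo [0.6827 0.1205 0.3156] hi [0.6954 0.136  0.3222]
top gold [183.     126.1667] 6 med [0.6845 0.203  0.3175] lo [0.6832 0.1989 0.3158] hi [0.6872 0.2068 0.3186]
top gold [192.5714 127.7143] 7 med [0.6815 0.1823 0.3165] lo [0.6784 0.1798 0.3126] hi [0.6878 0.1859 0.3191]
top gold [203.65 127.75] 20 med [0.6823 0.1596 0.3161] lo [0.6782 0.1512 0.3141] hi [0.6865 0.1672 0.3192]
top gold [249.0506 146.1519] 79 med [0.6531 0.0621 0.2507] lo [0.6438 0.0571 0.2157] hi [0.6736 0.0822 0.2554]
top gold [250. 185.] 5 med [0.5643 0.0586 0.3066] lo [0.5603 0.0585 0.3029] hi [0.5685 0.0588 0.3074]
```

View pics/k.png

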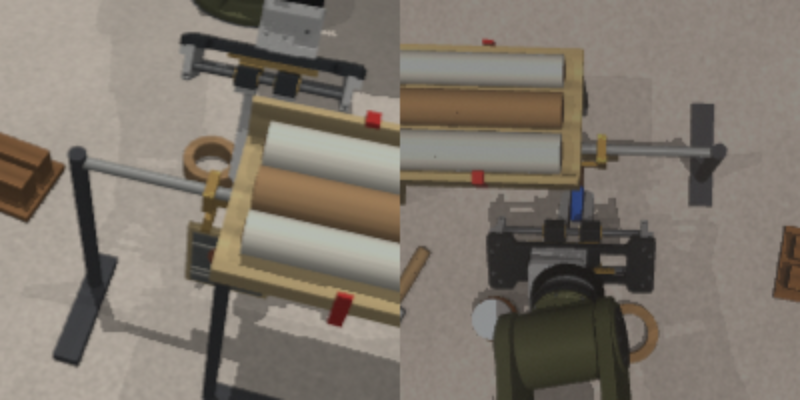

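The board is sliding under the tray: the right hook is visible at (602,150) in the top crop, and the lip clears the leaned gripper. 98.5 mm to go.

>>> apply_moves(plan=[0,-3,0,0,0,-6,0,0,0,-9,0,0,0,-10,0,0,0,-10,-0.2,0,0,-10,0,0,0,-10,0,0,0,-10,0,0,0.2,-10,-0.2,0,0,-10,0,0,0,-6,0,0,0,-3.5,0,0,0,-1,0,0,0,0,0,0])

```text
time_s: 20.15
ee_pos: [0.613, 0.1863, 0.1961]
eef_rot: [3.136, -0.651, -0.004]
force: [-0.1, -0.8, 1.5]
grip_width: 0.0136
grip_force: 15.0
```

```bash
python3 look.py l .53 .64 .1 .25 | grep -v gold; python3 -c "
import cv2,numpy as np
a=cv2.imread('pics/l_scene.png')[120:320,240:440]; b=cv2.imread('pics/l_top.png')[70:270,120:320]
cv2.imwrite('pics/l.png',cv2.resize(np.hstack([a,b]),None,fx=2,fy=2))"
```

```text
t 20.15 pos [0.613  0.1863 0.1961] rot [ 3.1364 -0.6513 -0.0039] q [ 0.322   0.2269  1.7725 -0.3891  0.5522  2.1695] F [-0.1057 -0.8397  1.5414] w 0.013563994038989533 14.987471401691437
tool axes x [ 0.7953 -0.0031  0.6062] y [-0.007  -1.      0.0041] z [ 0.6062 -0.0076 -0.7953]
tool shift mm [0. 0. 0.]
top blue [195.0735 170.1765] 68 med [0.601  0.1872 0.2236] lo [0.5849 0.1808 0.2198] hi [0.6147 0.1919 0.2278]
```

View pics/l.png

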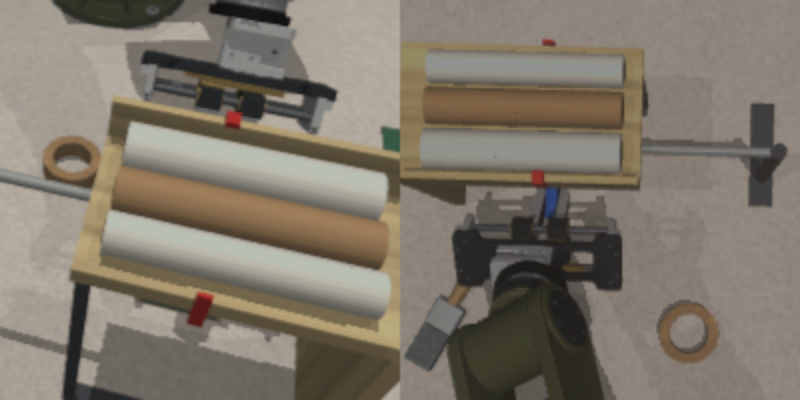

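The grip is at (552,203) in the top crop, in line with the red tag at (538,177) once perspective is allowed for: measured y is 0.1866 against the mark's 0.1865. Releasing.

>>> apply_moves(plan=[0,0,0,0,0,0,0,0,0,0,0,0,0,0,0,0,0,0,0,0,0,0,0,0,0,0,0,0], hand=-0.2)

```text
time_s: 20.95
ee_pos: [0.6129, 0.1863, 0.1961]
eef_rot: [3.136, -0.651, -0.004]
force: [0.4, 0.3, -0.8]
grip_width: 0.0373
grip_force: 0.0
```

>>> apply_moves(plan=[0,0,-5,0,0,0,-10,0,0,0,-15,0,0,0,-20,0,0,0,-25,0,0,0,-25,0,0,0,-25,0,0,0,-15,0,0,0,-5,0,0,0,0,0,0,0,0,0,0,0,0,0])

```text
time_s: 22.15
ee_pos: [0.5251, 0.1872, 0.3104]
eef_rot: [3.135, -0.65, -0.004]
force: [-0.1, 0.5, 0.4]
grip_width: 0.0373
grip_force: 0.0
```

```bash
python3 look.py m .53 .64 .1 .25 | grep -v gold; python3 -c "
from h import *
for n in('scene','top'):
    c=dict(np.load(f'm_{n}.npz')); W=cloud(c); hsv=cv2.cvtColor(c['image'],cv2.COLOR_RGB2HSV); H,S,V=[hsv[...,i].astype(int) for i in range(3)]
    m=((H<6)|(H>172))&(S>140)&(V>60)&(W[...,0]>.55); comp(c,W,n+' red',m)
    m=(H>105)&(H<130)&(S>130)&(V>40)&(W[...,0]>.53)&(W[...,0]<.64)&(W[...,1]>.1)&(W[...,1]<.25)
    if m.sum()>10: print(cv2.minAreaRect(W[m][:,:2].astype(np.float32)))
import cv2,numpy as np
a=cv2.imread('pics/m_scene.png')[120:320,240:440]; b=cv2.imread('pics/m_top.png')[70:270,120:320]
cv2.imwrite('pics/m.png',cv2.resize(np.hstack([a,b]),None,fx=2,fy=2))"
```

```text
t 22.15 pos [0.5251 0.1872 0.3104] rot [ 3.1355 -0.6498 -0.0036] q [ 0.3931 -0.0636  1.8105 -0.3355  0.8141  2.1281] F [-0.0671  0.4939  0.3618] w 0.0373465072525607 0.0
tool axes x [ 0.7962 -0.0029  0.605 ] y [-0.0073 -1.      0.0049] z [ 0.605  -0.0083 -0.7962]
tool shift mm [0. 0. 0.]
top blue [195.1538 171.7077] 65 med [0.5967 0.187  0.2236] lo [0.5825 0.1822 0.2204] hi [0.6123 0.1918 0.2272]
scene red [356.2407 179.5   ] 54 med [0.6189 0.1862 0.3307] lo [0.6095 0.1808 0.3262] hi [0.6242 0.1914 0.3318]
scene red [339.622  274.1732] 127 med [0.7706 0.1853 0.274 ] lo [0.7681 0.1799 0.2503] hi [0.7715 0.1906 0.2932]
top red [193.5  90.5] 8 med [0.7682 0.1866 0.2914] lo [0.7665 0.1835 0.2906] hi [0.7695 0.1898 0.2938]
top red [188.5526 158.6842] 38 med [0.6144 0.1868 0.3312] lo [0.6086 0.182  0.3278] hi [0.6202 0.1924 0.3341]
((0.5975229144096375, 0.18712185323238373), (0.0305786095559597, 0.009887203574180603), 2.8010196685791016)
```

View pics/m.png

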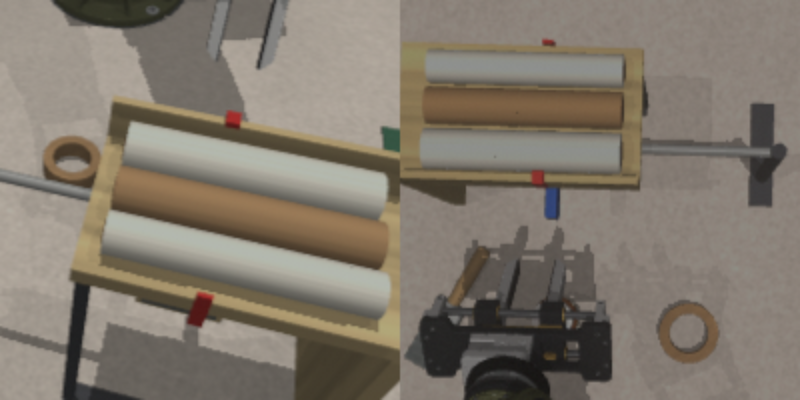

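The board hangs at the mark (grip at 552,203 in the top crop) and the gripper is well clear. I'll let it settle briefly, then hand in.

>>> apply_moves(plan=[0,0,0,0,0,0,0,0,0,0,0,0,0,0,0,0,0,0,0,0,0,0,0,0,0,0,0,0,0,0,0,0,0,0,0,0,0,0,0,0])

```text
time_s: 23.25
ee_pos: [0.5251, 0.1874, 0.3114]
eef_rot: [3.136, -0.651, -0.004]
force: [0.4, -0.5, 0.3]
grip_width: 0.0378
grip_force: 0.0
```

```bash
python3 look.py n .53 .64 .1 .25 | grep blue; python3 -c "
from h import *
print(ctrl.hand_in())"
```

```text
top blue [195.1212 171.6515] 66 med [0.5965 0.187  0.2238] lo [0.5826 0.1823 0.2197] hi [0.6123 0.192  0.2273]
the job is handed in; nothing more can be done
None
```

Handed in at about 23 s: the board hangs still by both hooks, its grip about 0.5 mm from the red mark by the last picture, with the gripper released and clear; nothing else was touched that I could see, though the arm hid the jar in the later pictures.

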